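# Load the egg pan

### The job

Get the egg pan ready: slide the pebble right off the cork mat onto the worktop without picking it up, lift the lid off the pan by its knob and set it down knob up, flat and centred on the mat, and stand the two eggs from the wooden rack upright in the two empty egg cups in the pan, leaving the egg already there in its cup. Do not let the lid or an egg fall, and leave everything else where it stands.

Things in the scene. Friction and masses are not known exactly. Their poses are not given: they have to be found in the camera images.
- pan: White enamel egg pan, fixed: outer diameter 176 mm, inner 168, rim 100 high. Origin: centre of underside, z up. Blue loop handles at its +y and -y reach 115 from the axis, 78 high. Inside, a steel insert (top 30 up) carries three metal egg cups (inner diameter 42, outer 47, 14 deep, rims 44 above the worktop), axes 42 from the pan's axis, 120 degrees apart; one holds an egg.
- pocket0 (a point): Centre of the floor of the egg cup that lies along the pan's own +x; 30 mm above the worktop. It already holds egg_c.
- pocket1 (a point): Centre of the floor of the egg cup 120 degrees counter-clockwise from pocket0 (seen from above); empty at the start.
- pocket2 (a point): Centre of the floor of the egg cup 240 degrees counter-clockwise from pocket0; empty at the start.
- lid: Loose white enamel pan lid, 0.22-0.41 kg: flange diameter 180 mm (8 to 12 above the origin) rests on the pan's rim, over a plug of diameter 156, 8 deep, with 6 mm play in the rim; dome to 20; stem diameter 16; round black knob; 52 high in all. Origin: centre of the plug's underside, z up through the knob; 92 above the worktop when on the pan.
- knob (a point): Centre of the lid's round black knob: diameter 30 mm, 14 mm high, 45 mm above the lid's origin, on its axis; 25 mm above the top of the dome.
- mat: Round cork mat, fixed, diameter 160 mm, 6 mm thick; the lid overhangs it by 10 mm all round. Origin: centre of its underside.
- pebble: Flat smooth beach pebble, 85 mm (own x) by 55 mm (own y) by 30 mm high, rounded edges, 0.17 to 0.35 kg, lying loose on the cork mat at the start. Origin: centre of its underside. Slides when pushed with a few newtons.
- rack: Light wooden egg rack, fixed: block 190 mm (own x) by 66 mm (own y) by 30 mm high with three round holes of diameter 43 mm, 14 mm deep, at -62, 0 and +62 mm along its own x. Origin: centre of its underside. The hole at +62 is empty.
- egg_a: Light brown egg, standing upright, 55 mm high, greatest diameter 43 mm at 25 mm above its origin; about 60 g. Origin: its lowest point, z up along its axis. Starts in the rack's hole at -62 mm, its origin 16 mm above the worktop.
- egg_b: Like egg_a; starts in the rack's middle hole.
- egg_c: Like egg_a; starts in the pan's pocket0, under the lid, and stays there.
- mug: White mug, bystander: radius 37 mm, 85 mm high, handle at its own +y reaching about 73 mm from the axis. Origin: centre of its underside.
- soap: Green glass soap bottle with black cap, bystander: radius 30 mm, 190 mm high. Origin: centre of its underside.
- saltpot: White salt pot with wooden lid and small ball, bystander: radius 35 mm, 76 mm high. Origin: centre of its underside.
- timer: Steel kitchen timer, bystander: radius 32 mm, 61 mm high. Origin: centre of its underside.
- brush: Flat brush with wooden handle lying near the far edge, bystander: 200 mm long (own x), 42 mm wide, 20 mm high. Origin: its middle, underside.
There are look-alikes about, which are no part of the job. What is shaped like the lid but orange is not meant.

How it is judged:
By the outcome, as a careful person would: the job done as asked, in the order asked, and still so for the second after the job is handed in, with the robot touching nothing.
It also fails if it takes over 72 s, if anything falls off the work surface, if the arm or the gripper's body presses on something with over 40 N, if the wrist force passes 120 N, or if a joint passes its speed limit or range.

### The arm

A 6-joint arm with a two-finger parallel gripper is mounted at the origin on the work surface. World frame = base frame: x ahead of the robot, y to its left, z up, the work surface at z = 0. Lengths are in m, angles in degrees, forces in N, time in s.
With the tool pointing down it reaches from about 0.4 to 0.925 m from the base axis. Payload 3.4 kg.
Tool frame: the origin (TCP) lies on the centre line of the jaws, within the pads' length; the fingertips stand 25 mm ahead of it and the grasp point (between the pads) lies 6 mm ahead of it; z points along the fingers, y is the line along which they close (so a half turn about z gives the same grasp; the last joint's range is limited). The gripper opens to 85 mm and grips with 20 to 120 N. Pads are 22 mm wide; open, the fingers measure 114 mm over their backs; the gripper's body (76 mm by 85 mm) begins 54 mm behind the grasp point. The pads swing forward as they close: fully open they stand 13 mm farther back than shut.
Start: joints at [63.455, 17.578, 86.31, -0, 76.112, -4.211], TCP at [0.219, 0.532, 0.256] pointing down, gripper open.
Joint ranges: [-179.03, 179.03], [-60, 130.46], [8.19, 133.38], [-81.62, 261.62], [5.75, 156.47], [-153.77, 153.77]. Speed limits (degrees/s): [147.25, 147.25, 180, 180, 180, 180].

### API

Orientations are given as [roll, pitch, yaw] about the fixed x, y, z axes, in that order (R = Rz(yaw) Ry(pitch) Rx(roll)).
In Python, from rig import env gives the robot as it stands. Calls block until the motion is done:
- env.movep(position, orientation): joint-space move of the TCP to a pose.
- env.move_straight(position, max_speed=0.15, rotation=None, max_force=None): straight line of the TCP; rotation=None keeps the orientation; max_speed is the mean speed in m/s. With max_force (N) it stops when the force on the tool has changed by that much, and returns True; else False.
- env.goto_joints(angles): joint-space move.
- env.command_gripper(opening): finger opening in m; the grip force is fixed at half the most; returns when the fingers have stopped.
- env.dwell(seconds).
- env.ik(position, orientation): joint angles nearest the present ones, or None.
- env.read_camera(name): name is "side" or "top"; returns a dict with "pixels" (400x640x3 uint8, red, green, blue), "fx", "fy", "cx", "cy" (pixels), "dist_coeffs" ([k1, k2, p1, p2, k3] as OpenCV has them; the pictures are not rectified), "eye" and "rotation" of the camera in the world. Camera axes: x right, y down, z forward; pixel columns grow to the right and rows downward; lengths in m; the calibration is good to about 2 mm. A picture is of the moment at which its call begins. There is no depth.
A pose or a line that the arm cannot do raises env.MotionError and nothing moves.
- env.hand_in(): hands the job in; it is judged then, once.
Readings, each from a call of its own:
- env.get_time_s(): time.
- env.get_q(): joint angles.
- env.get_joint_vel(): joint speeds.
- env.get_joint_torque(): joint torques, N m.
- env.get_position(): TCP position.
- env.get_tcp_rot(): TCP orientation.
- env.get_contact_force(): force on the tool from outside, world axes, zero at the start.
- env.get_moment(): the same for the moment, N m.
- env.get_width(): finger opening in m.
- env.get_gripper_force(): force on a finger pad.
Only numpy, scipy, OpenCV 4.12 (cv2) and the standard library are available. Lean on these libraries where they do the work, as an engineer would, in place of code of your own. Each camera call takes 0.05 s, during which the arm holds its last target. There are 200 camera calls.

## Working session

There is one attempt and no reset: what is moved stays moved. The work goes in short steps, each a Python script; the robot and the scene stay as the last script left them, time stands still between calls to the robot, and variables do not carry over. Pictures are saved under pics/ and viewed, at most 10 in all, crops included, and the job is handed in when it is done.

```bash
ls; mkdir -p pics
python3 - <<'E'
from rig import env
import cv2
for n in("top","side"):
    c=env.read_camera(n); cv2.imwrite(f"pics/{n}0.png",c["pixels"][:,:,::-1]); print({k:v for k,v in c.items() if k!="pixels"})
print(env.get_time_s(),env.get_tcp_rot())
E
```

```text
pics
{'fx': 490.09748366767286, 'fy': 490.09748366767286, 'cx': 315.3663996865151, 'cy': 201.8703786674565, 'dist_coeffs': array([-0.05904323,  0.        ,  0.        ,  0.        ,  0.        ]), 'eye': array([ 0.37050143, -0.00540147,  1.22904661]), 'rotation': array([-172.83401632,   -0.30128033,  -89.18240573])}
{'fx': 511.8626853334148, 'fy': 511.8626853334148, 'cx': 309.34213755693185, 'cy': 209.24104603990364, 'dist_coeffs': array([-0.0648809,  0.       ,  0.       ,  0.       ,  0.       ]), 'eye': array([0.3095692 , 0.97967946, 0.84953258]), 'rotation': array([-1.25930025e+02, -1.65327186e-01, -1.69835888e+02])}
0.1 [-1.79892984e+02 -6.99299075e-03  1.57664673e+02]
```

View pics/top0.png

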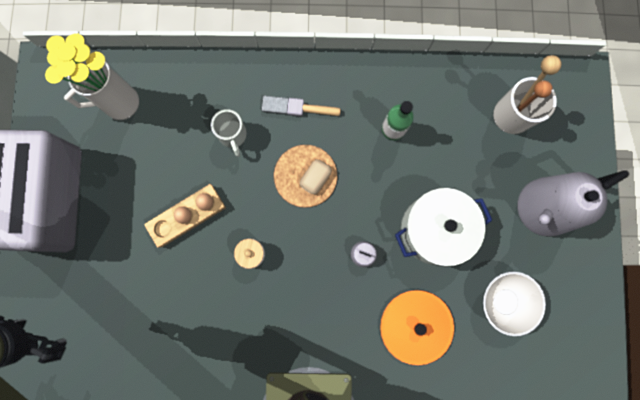

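View pics/side0.png

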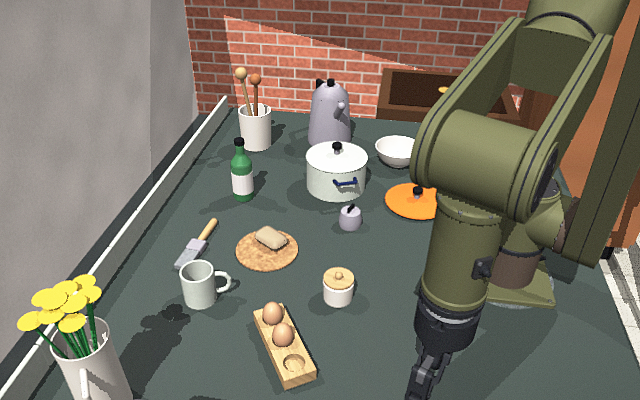

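The top view shows the mat at about (306,176) with the pebble at (317,177), the white lid at (446,227) with its knob at (452,226), and the orange decoy at (418,328). The rack is at (187,215), with eggs at (183,214) and (205,201) and its empty hole at (162,229). The side view agrees. Next I'll measure these.

```bash
cat > h.py <<'E'
import cv2, numpy as np
from scipy.spatial.transform import Rotation as R
def rays(c,px):
    K=np.array([[c["fx"],0,c["cx"]],[0,c["fy"],c["cy"]],[0,0,1]])
    u=cv2.undistortPoints(np.float64(px).reshape(-1,1,2),K,c["dist_coeffs"]).reshape(-1,2)
    return np.c_[u,np.ones(len(u))]@R.from_euler("xyz",c["rotation"],degrees=True).as_matrix().T
def plane(c,px,z):
    d=rays(c,px); e=c["eye"]; return (e+d*((z-e[2])/d[:,2])[:,None])[:,:2]
def tri(c1,p1,c2,p2):
    a,b=rays(c1,[p1])[0],rays(c2,[p2])[0]
    s=np.linalg.lstsq(np.c_[a,-b],c2["eye"]-c1["eye"],rcond=None)[0]
    A=c1["eye"]+s[0]*a; B=c2["eye"]+s[1]*b
    return (A+B)/2,np.linalg.norm(A-B)
def blobs(c,lo,hi,roi,amin=15):
    x0,y0,x1,y1=roi
    hsv=cv2.cvtColor(c["pixels"],cv2.COLOR_RGB2HSV)
    m=cv2.inRange(hsv,np.array(lo),np.array(hi)); k=np.zeros_like(m); k[y0:y1,x0:x1]=m[y0:y1,x0:x1]
    cs,_=cv2.findContours(k,cv2.RETR_EXTERNAL,cv2.CHAIN_APPROX_NONE)
    cs=[q for q in cs if cv2.contourArea(q)>amin]
    return sorted(cs,key=cv2.contourArea,reverse=True)
def cen(q):
    m=cv2.moments(q); return m["m10"]/m["m00"],m["m01"]/m["m00"]
def circ(P):
    s=np.linalg.lstsq(np.c_[2*P,np.ones(len(P))],(P**2).sum(1),rcond=None)[0]
    return s[:2],np.sqrt(s[2]+s[:2]@s[:2])
E
python3 - <<'E'
from rig import env
from h import *
T=env.read_camera("top");S=env.read_camera("side")
hsv=cv2.cvtColor(T["pixels"],cv2.COLOR_RGB2HSV)
for n,(x,y) in dict(mat=(285,180),peb=(317,177),lid=(425,215),knob=(452,226),blue=(404,243),rack=(205,216),rack2=(150,226),egg=(183,212),egg2=(205,199),desk=(260,150),hole=(162,229)).items(): print(n,hsv[y,x])
hs=cv2.cvtColor(S["pixels"],cv2.COLOR_RGB2HSV)
for n,(x,y) in dict(egg=(273,312),egg2=(284,334),rack=(283,362),knob=(337,146),lid=(330,160)).items(): print("s",n,hs[y,x])
a=np.hstack([cv2.resize(T["pixels"][130:260,135:345],None,fx=3.8,fy=3.8,interpolation=cv2.INTER_CUBIC)])
cv2.imwrite("pics/crop1.png",a[:,:,::-1])
E
```

```text
mat [ 17 109 240]
peb [ 20  54 235]
lid [120   1 253]
knob [110  18  43]
blue [ 56  13 139]
rack [ 19  95 244]
rack2 [ 22  81 250]
egg [ 12 102 219]
egg2 [ 12 101 224]
desk [87 34 74]
hole [ 25  72 251]
s egg [ 17  89 249]
s egg2 [ 16  95 245]
s rack [ 14 110 104]
s knob [110  40  38]
s lid [ 30   1 254]
```

View pics/crop1.png

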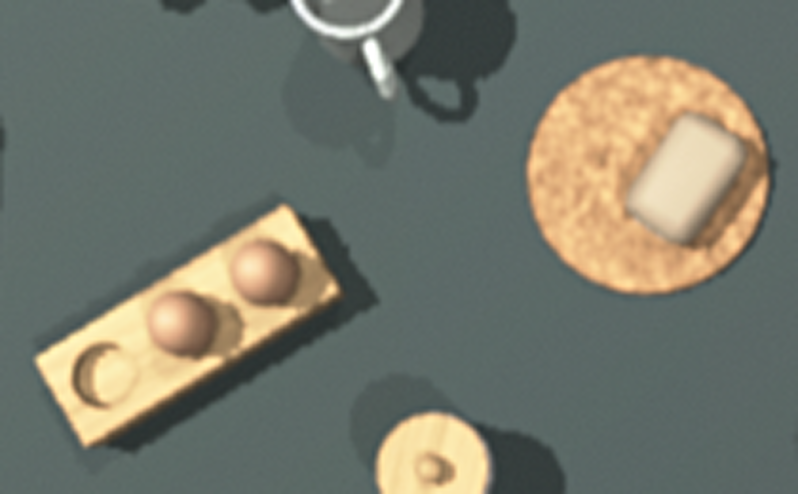

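The crop shows the pebble on the right of the mat, with its long axis running up-right, at about image (318,177). The eggs are at (205,201) and (183,215).

```bash
cat > meas.py <<'E'
from rig import env
from h import *
T=env.read_camera("top");S=env.read_camera("side")
m=blobs(T,(8,25,110),(30,255,255),(268,138,346,214))[0]
P=plane(T,cv2.convexHull(m).reshape(-1,2),0.006); print("mat",circ(P))
p=blobs(T,(8,25,130),(35,72,255),(290,145,345,205),60)[0]
r=cv2.minAreaRect((plane(T,p.reshape(-1,2),0.028)*1000).astype(np.float32)); print("peb",r, cv2.contourArea(p))
rk=blobs(T,(8,35,100),(30,255,255),(140,175,235,255))[0]
r=cv2.minAreaRect((plane(T,cv2.convexHull(rk).reshape(-1,2),0.03)*1000).astype(np.float32)); print("rack",r)
for n,c,roi in(("T",T,(140,175,235,255)),("S",S,(250,295,305,352))):
    for q in blobs(c,(0,60,60),(15 if n=="T" else 17,150,235 if n=="T" else 255),roi,40)[:4]:
        (x,y),rad=cv2.minEnclosingCircle(q); print("egg",n,(x,y),rad,cv2.contourArea(q),plane(c,[(x,y)],0.043))
k=blobs(T,(0,0,0),(180,120,100),(440,215,465,237))
k2=blobs(S,(0,0,0),(180,120,90),(325,138,350,154))
print([ (cen(q),cv2.contourArea(q)) for q in k],[ (cen(q),cv2.contourArea(q)) for q in k2])
print("knob",plane(T,[cen(k[0])],0.139),plane(S,[cen(k2[0])],0.137),tri(T,cen(k[0]),S,cen(k2[0])))
l=blobs(T,(0,0,200),(180,30,255),(395,180,495,275))[0]
print("lid",circ(plane(T,cv2.convexHull(l).reshape(-1,2),0.102)))
for q in blobs(T,(105,90,30),(130,255,255),(390,180,505,275),5): print("handle",cen(q),cv2.contourArea(q),plane(T,[cen(q)],0.07))
for n,roi,z in(("timer",(345,235,385,270),0.03),):
    q=blobs(T,(0,0,130),(180,60,255),roi)[0]; print(n,plane(T,[cen(q)],z))
E
python3 meas.py
```

```text
mat (array([0.59212677, 0.01805668]), np.float64(0.0813470136081425))
peb ((585.594482421875, -7.923740386962891), (49.97230911254883, 80.90988159179688), 57.40412139892578) 573.5
rack ((483.4090576171875, 314.4405517578125), (72.50698852539062, 195.24798583984375), 32.75870132446289)
egg T (182.42857360839844, 214.7857208251953) 8.957199096679688 161.0 [[0.48311857 0.31414958]]
egg T (204.40789794921875, 201.07237243652344) 8.903112411499023 151.5 [[0.517611   0.26168755]]
egg S (279.0, 324.0) 24.3516902923584 886.0 [[0.49408579 0.29077667]]
egg S (261.5, 331.0) 21.731412887573242 88.0 [[0.52484912 0.31536626]]
[((450.5408163265306, 225.37244897959184), 98.0)] [((336.73214285714283, 145.77083333333331), 56.0)]
knob [[ 0.45904427 -0.31295499]] [[ 0.45854072 -0.3079012 ]] (array([ 0.45940929, -0.31456615,  0.13331277]), np.float64(0.00019399415601650596))
lid (array([ 0.46008906, -0.31246097]), np.float64(0.09006645695746518))
handle (402.7287157287157, 244.39105339105336) 115.5 [[ 0.41801828 -0.21750064]]
handle (484.6446540880503, 210.22798742138363) 106.0 [[ 0.5021497  -0.41593649]]
timer [[ 0.39650894 -0.12841758]]
```

```bash
cat > arm.py <<'E'
from rig import env
import numpy as np
def ori(theta):
    "tool down, jaws closing along world angle theta; the half turn with least wrist travel"
    p=env.get_position(); q=np.array(env.get_q()); best=None
    for k in (0,180):
        o=[180,0,(theta+90+k+180)%360-180]; j=env.ik([.55,0,.25],o)
        if j is not None:
            c=abs(j[5])
            if best is None or c<best[0]: best=(c,o)
    return best[1]
E
python3 - <<'E'
from arm import *; from h import *
d=-np.array([np.cos(np.radians(57.4)),np.sin(np.radians(57.4))]); mat=np.array([.592,.018]); peb=np.array([.586,-.008])
o=ori(147.4); print(o)
s=peb-.07*d; e=peb+d*(.15-(peb-mat)@d-.0385)
print(s,e,env.get_time_s())
env.command_gripper(.03)
env.movep([*s,.12],o); env.move_straight([*s,.038],.15,max_force=15)
print(env.get_position(),env.get_time_s(),env.get_contact_force())
env.move_straight([*e,.038],.07)
print(env.get_position(),env.get_contact_force())
env.move_straight([*(e-.02*d),.06],.15); env.move_straight([*(e-.02*d),.2],.25)
env.movep([.46,-.2,.28],ori(0)); print(env.get_time_s())
env.command_gripper(.07)
T=env.read_camera("top"); cv2.imwrite("pics/push.png",cv2.resize(T["pixels"][120:290,260:500],None,fx=3,fy=3)[:,:,::-1])
E
```

```text
[180, 0, 57.39999999999998]
[0.62371395 0.05097167] [ 0.53946981 -0.08075723] 0.3
[0.62422757 0.05132979 0.03841669] 3.8667 [ 0.81674115 -0.19017328 -0.44274242]
[ 0.5395005  -0.08069797  0.03803044] [0.42303113 0.38965783 0.63384201]
8.15
```

View pics/push.png

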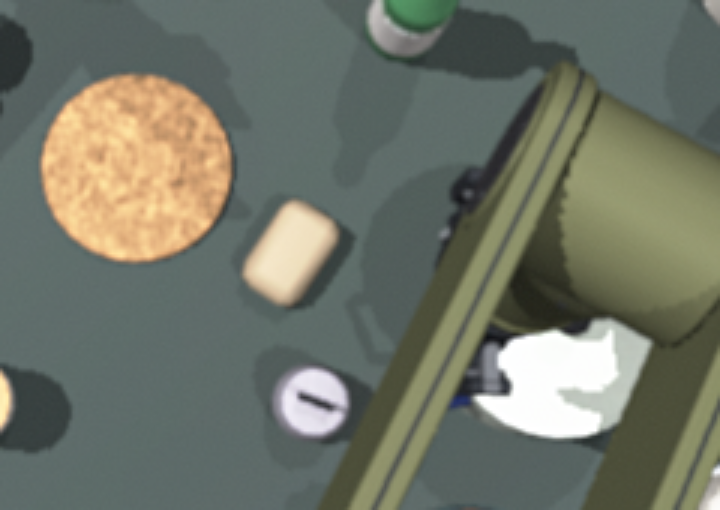

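The pebble is clear of the mat, at crop (292,253). The mat is bare at crop (137,168). Next is the lid.

Run:
```python
from arm import *; from h import *
T=env.read_camera("top")
m=blobs(T,(8,60,110),(30,255,255),(265,138,346,214))[0]
mat,r=circ(plane(T,m.reshape(-1,2),.005)); print("mat",mat,r)
lid=np.array([.4598,-.3135]); dxy=mat-lid
o=ori(0); print(o,env.ik([*lid,.2],o),env.ik([*mat,.2],o))
env.movep([*lid,.21],o); env.move_straight([*lid,.143],.12,max_force=12); print(env.get_position(),env.get_contact_force())
env.command_gripper(.0); print("w",env.get_width(),env.get_gripper_force(),env.get_time_s())
z0=env.get_position()[2]
env.move_straight([*lid,z0+.03],.08); print(env.get_contact_force(),env.get_width())
env.move_straight([*lid,z0+.075],.15)
T=env.read_camera("top");S=env.read_camera("side")
cv2.imwrite("pics/lift.png",np.vstack([cv2.resize(c["pixels"],None,fx=.75,fy=.75) for c in(T,S)])[:,:,::-1])
print(z0,dxy,env.get_time_s())
```

```text
mat [0.5918982  0.01777457] 0.07986253118580317
[180, 0, 90] [-38.63581057  18.92851991  93.10969473   0.          67.96178536
 -38.63581057] [-2.36652342e+00  2.15949657e+01  8.87327326e+01 -2.54444375e-14
  6.96723017e+01 -2.36652342e+00]
[ 0.46049234 -0.31334444  0.14391114] [ 0.31125209  0.08029467 -0.36138903]
w 0.028257471610717462 58.70523691177368 10.475
[-0.3372199   0.07927158 -2.54982597] 0.0282174706667466
0.14406702028164914 [0.1320982  0.33127457] 11.5667
```

View pics/lift.png

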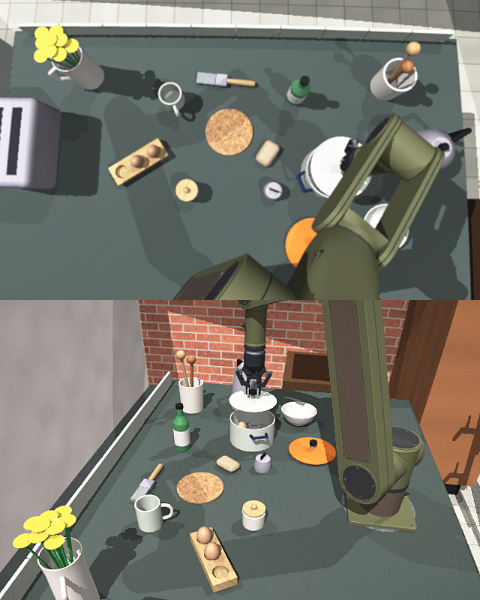

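The lid hangs level from the gripper. The pan is open, and the pebble, mat and bystanders are where they were. Now I'll carry the lid to the mat.

Run:
```python
from arm import *; from h import *
z0=.14407; mat=np.array([.5919,.0178]); lid=np.array([.4598,-.3135])
t=mat.copy()
p=env.get_position()
env.move_straight([*t,p[2]],.2)
env.move_straight([*t,z0-.086+.025],.12)
T=env.read_camera("top");S=env.read_camera("side")
for n,c,roi in(("T",T,(255,130,355,225)),("S",S,(205,190,330,290))):
    q=blobs(c,(0,0,170),(180,35,255),roi)[0]
    P=plane(c,cv2.convexHull(q).reshape(-1,2),.006+.025+.011); print(n,circ(P),cv2.contourArea(q))
cv2.imwrite("pics/place.png",np.hstack([cv2.resize(c["pixels"][a:a+150,b:b+150],None,fx=2.6,fy=2.6) for c,a,b in((T,100,230),(S,160,190))])[:,:,::-1])
print(env.get_time_s(),env.get_position())
```

```text
T (array([0.59228593, 0.02804031]), np.float64(0.07779051043891098)) 1198.5
S (array([0.59401033, 0.02047846]), np.float64(0.09021061011270202)) 2092.5
14.875 [0.59265765 0.0177455  0.08402257]
```

View pics/place.png

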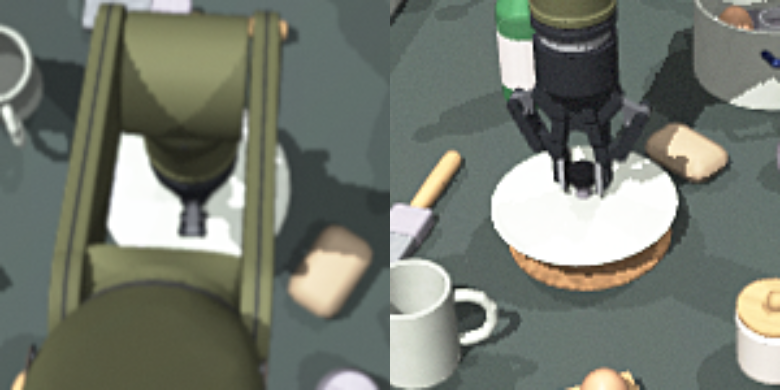

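The side view shows the lid level just above the mat, with a fitted radius of 90 mm, as it should be. I'll measure the mat in that same camera, from the first side picture, to get the relative offset.

Run:
```python
from arm import *; from h import *
S=env.read_camera("side"); S0=dict(S); S0["pixels"]=cv2.imread("pics/side0.png")[:,:,::-1].copy()
q=blobs(S0,(8,40,90),(30,255,255),(225,222,310,280))[0]
m,r=circ(plane(S,cv2.convexHull(q).reshape(-1,2),.0055)); print("mat side",m,r)
q=blobs(S,(0,0,170),(180,35,255),(205,190,330,290))[0]
l,rl=circ(plane(S,cv2.convexHull(q).reshape(-1,2),.0415)); print("lid",l,rl)
off=l-m; print("off",off)
if np.abs(off).max()<.008 and abs(r-.08)<.003:
    p=np.array(env.get_position()); t=p[:2]-off
    env.move_straight([*t,p[2]],.1)
    z=.14407-.086
    env.move_straight([*t,z+.008],.1)
    print(env.move_straight([*t,z-.004],.03,max_force=5),env.get_position()[2]-z,env.get_contact_force())
    q=blobs(S:=env.read_camera("side"),(0,0,170),(180,35,255),(205,190,330,290))[0]
    print(circ(plane(S,cv2.convexHull(q).reshape(-1,2),.0165)), env.get_time_s())
```

```text
mat side [0.59019201 0.01915637] 0.0827200435129001
lid [0.5941406  0.01978367] 0.09027630063016587
off [0.00394859 0.00062729]
True 1.3034461749356074e-05 [0.2676644  0.51324751 4.6589798 ]
(array([0.5905805 , 0.02036481]), np.float64(0.08994466552405794)) 15.9
```

Run:
```python
from arm import *; from h import *
env.command_gripper(.06); p=env.get_position()
env.move_straight([p[0],p[1],p[2]+.09],.15)
# aside, above rack
env.movep([.50,.288,.2],ori(33.3))
env.command_gripper(.085)
T=env.read_camera("top");S=env.read_camera("side")
q=blobs(T,(0,0,150),(180,35,255),(255,130,355,225))[0]
print("lid top",circ(plane(T,cv2.convexHull(q).reshape(-1,2),.0165)))
k=blobs(T,(0,0,0),(180,120,100),(295,160,320,190)); print("knob",[(plane(T,[cen(q)],.053),cv2.contourArea(q)) for q in k])
q=blobs(S,(0,0,170),(180,35,255),(205,190,330,290))[0]
print("lid side",circ(plane(S,cv2.convexHull(q).reshape(-1,2),.0165)))
x0,y0,x1,y1=395,170,500,275
for q in blobs(T,(0,50,60),(22,200,255),(x0,y0,x1,y1),20): print("egg_c",cen(q),cv2.contourArea(q),plane(T,[cen(q)],.058))
cv2.imwrite("pics/after.png",cv2.resize(T["pixels"][125:285,255:505],None,fx=3,fy=3,interpolation=cv2.INTER_CUBIC)[:,:,::-1]); print(env.get_time_s())
```

```text
lid top (array([0.5924056, 0.0182225]), np.float64(0.09108918044340711))
knob [(array([[0.59132754, 0.0176211 ]]), 73.0)]
lid side (array([0.56804076, 0.0754518 ]), np.float64(0.05974883649440899))
egg_c (433.78821774794926, 211.24310216256524) 223.5 [[ 0.49927443 -0.29562311]]
18.65
```

View pics/after.png

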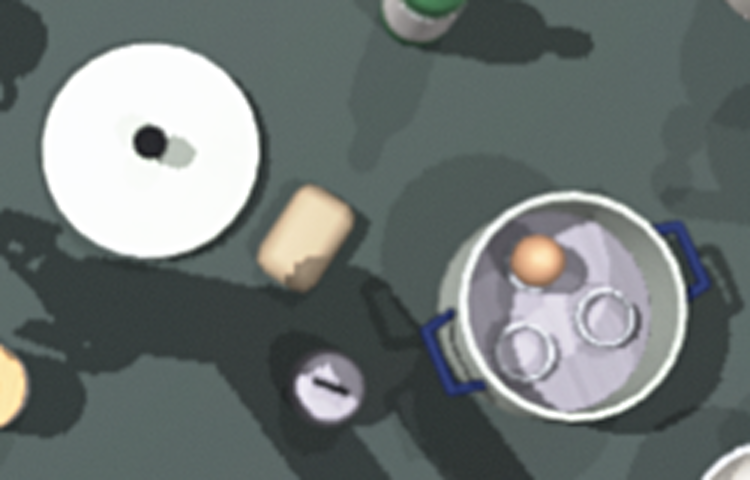

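The lid sits centred on the mat to within 1 mm. egg_c is at crop (537,261), and the empty cups are at crop (527,351) and (606,317), which is px (430.7,242) and (457,230.7). I'll check the cup positions against the pan geometry.

Run:
```python
from arm import *; from h import *
T=env.read_camera("top")
print(plane(T,[(430.7,242),(457,230.7)],.044),"egg_c",plane(T,[(434,211.8)],.058))
g=cv2.cvtColor(T["pixels"],cv2.COLOR_RGB2GRAY)[195:265,405:480]; G=cv2.resize(g,None,fx=6,fy=6,interpolation=cv2.INTER_CUBIC)
c=cv2.HoughCircles(G,cv2.HOUGH_GRADIENT,1,60,param1=120,param2=22,minRadius=45,maxRadius=66)
for x,y,r in (c[0] if c is not None else [])[:8]:
    px=((x+.5)/6-.5+405,(y+.5)/6-.5+195); print(px,r/6,plane(T,[px],.044))
big=cv2.resize(cv2.cvtColor(T["pixels"],cv2.COLOR_RGB2GRAY)[180:275,395:500],None,fx=4,fy=4,interpolation=cv2.INTER_CUBIC)
c=cv2.HoughCircles(big,cv2.HOUGH_GRADIENT,1,100,param1=150,param2=30,minRadius=140,maxRadius=165)
for x,y,r in c[0][:3]:
    px=((x+.5)/4-.5+395,(y+.5)/4-.5+180); print("rim",px,r/4,plane(T,[px],.1))
hd=[plane(T,[cen(q)],.07)[0] for q in blobs(T,(105,90,30),(130,255,255),(390,180,505,275),5)]; print(hd)
ea=[(plane(T,[cv2.minEnclosingCircle(q)[0]],.043),cv2.contourArea(q)) for q in blobs(T,(0,60,60),(15,150,235),(140,175,235,255),40)]; print(ea)
```

```text
[[ 0.42571004 -0.29045484]
 [ 0.45396137 -0.3554178 ]] egg_c [[ 0.49792978 -0.2961176 ]]
(np.float32(457.16666), np.float32(231.16667)) 9.0 [[ 0.45282868 -0.35580564]]
rim (np.float32(444.75), np.float32(227.5)) 36.175 [[ 0.45708612 -0.31029339]]
[array([ 0.4175468 , -0.21745115]), array([ 0.50121968, -0.41502217])]
[(array([[0.51691536, 0.26174174]]), 146.5)]
```

The mean of the three pockets, (0.459,-0.314), matches the pan centre from the lid and handles. Now egg_a goes to pocket2.

```bash
cat >> arm.py <<'E'
def ori_at(theta,xy,z=.2):
    q=np.array(env.get_q()); best=None
    for k in (0,180):
        o=[180,0,(theta+90+k+180)%360-180]; j=env.ik([*xy,z],o)
        if j is not None and (best is None or abs(j[5]-q[5])<best[0]): best=(abs(j[5]-q[5]),o)
    return best[1]
def egg(src,dst,th):
    o=ori_at(33.3,src)
    env.command_gripper(.085)
    env.movep([*src,.14],o); env.move_straight([*src,.056],.12)
    print("at",env.get_position(),env.get_contact_force())
    env.command_gripper(0.0); z=env.get_position()[2]; print("w",env.get_width(),env.get_gripper_force())
    env.move_straight([*src,z+.03],.06); env.move_straight([*src,.2],.2); print("w",env.get_width(),env.get_time_s())
    o=ori_at(th,dst); env.movep([*dst,.2],o); print("w",env.get_width(),env.get_position())
    env.move_straight([*dst,z+.014+.012],.12)
    print("stop",env.move_straight([*dst,z+.014-.002],.03,max_force=4),env.get_position()-np.array([*dst,z+.014]),env.get_contact_force(),env.get_width(),env.get_time_s())
E
python3 - <<'E'
from arm import *
egg((.517,.2617),(.454,-.356),173)
E
```

```text
at [0.51768678 0.26228092 0.05691749] [ 0.1365639  -0.02594635  0.63557888]
w 0.03956484216763963 59.647640436014626
w 0.04003484274957853 22.0167
w 0.03971835065477121 [ 0.45455491 -0.35514656  0.19998539]
stop True [ 1.89150165e-04 -2.66256707e-04 -5.93418564e-06] [0.21560398 0.10523066 5.72714891] 0.039877651062251385 25.8
```

The egg stopped exactly at the cup-floor height, so it's seated. Release, retreat, and bring the second egg.

Run:
```python
from arm import *
from h import *
def leave(dst):
    env.command_gripper(.06); z=env.get_position()[2]
    env.move_straight([*dst,z+.04],.08); env.move_straight([*dst,.2],.25)
leave((.454,-.356))
egg((.483,.3142),(.426,-.2895),53)
```

```text
at [0.48353802 0.31432464 0.05638493] [0.63907208 0.12479413 0.58978199]
w 0.040073368984713996 59.655030356225325
w 0.039706589186812406 32.7833
w 0.04009623376205631 [ 0.42640278 -0.28890703  0.19990614]
stop True [ 2.54830593e-04 -2.21605824e-04 -5.74429988e-06] [-0.16639406  0.074938    4.87354747] 0.03978738508992028 36.5167
```

Run:
```python
from arm import *
from h import *
d=(.426,-.2895)
env.command_gripper(.06); z=env.get_position()[2]
env.move_straight([*d,z+.04],.08); env.move_straight([*d,.22],.25)
env.movep([.45,.25,.25],ori(33.3)); env.dwell(.5)
T=env.read_camera("top");S=env.read_camera("side")
for q in blobs(T,(0,50,60),(22,200,255),(405,185,485,265),20): print("egg",plane(T,[cv2.minEnclosingCircle(q)[0]],.057),cv2.contourArea(q))
q=blobs(T,(0,0,150),(180,35,255),(255,130,355,225))[0]
print("lid",circ(plane(T,cv2.convexHull(q).reshape(-1,2),.0165)))
a=cv2.resize(T["pixels"][125:285,255:505],None,fx=2.4,fy=2.4); b=cv2.resize(S["pixels"][120:220,220:470],(600,216))
cv2.imwrite("pics/final.png",np.vstack([a,cv2.resize(b,(600,200))])[:,:,::-1]); print(env.get_time_s())
```

```text
egg [[ 0.45356226 -0.35429541]] 224.5
egg [[ 0.49828873 -0.29604305]] 223.5
egg [[ 0.42512797 -0.28926085]] 220.0
lid (array([0.59236471, 0.01818646]), np.float64(0.09111692464618994))
40.6417
```

View pics/final.png

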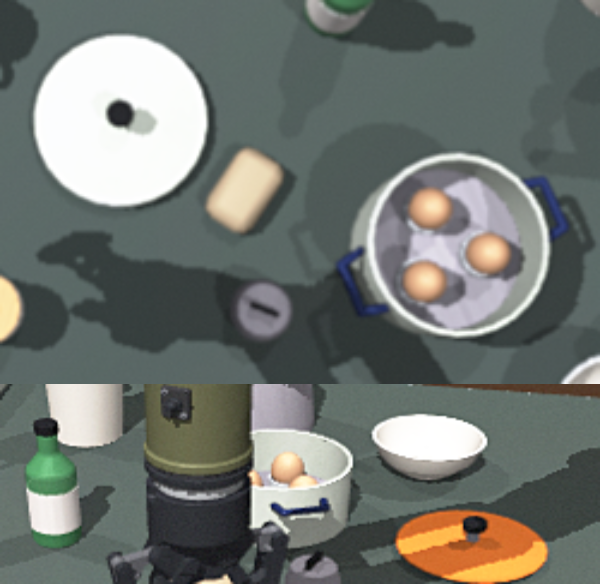

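All three eggs stand upright in their cups, at crop (431,208), (488,253) and (425,281). The lid is centred on the mat at crop (120,120), with the pebble clear of it at (245,190).

```bash
python3 -c "
from rig import env
print(env.hand_in())"
```

```text
the job is handed in; nothing more can be done
None
```

The job is handed in at about 41 s of the 72 s allowed: pebble pushed off the mat, lid knob up and centred on the mat to within about 1 mm, and both rack eggs upright in the empty cups with egg_c left in place.

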